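Hang the finished brass plaque on the display stand

ROBOT

A 6-joint arm with a two-finger parallel gripper is mounted at the origin on the work surface. World frame = base frame: x ahead of the robot, y to its left, z up, the work surface at z = 0. Lengths are in m, angles in rad, forces in N, time in s.
With the tool pointing down it reaches from about 0.35 to 0.975 m from the base axis. Payload 17.4 kg.
Tool frame: the origin (TCP) lies on the centre line of the jaws, within the pads' length; the fingertips stand r.tip_reach ahead of it and the grasp point (between the pads) lies 5 mm behind it (r.tip_reach is the distance from the TCP to the fingertips, in m); z points along the fingers, y is the line along which they close (so a half turn about z gives the same grasp; the last joint's range is limited). The gripper opens to 85 mm and grips with 20 to 120 N. Pads are 22 mm wide; open, the fingers measure 114 mm over their backs; the gripper's body (76 mm by 85 mm) begins 54 mm behind the grasp point. The pads swing forward as they close: fully open they stand 13 mm farther back than shut.
Start: joints at [1.1, 0.116, 1.442, -0, 1.584, -0.038], TCP at [0.283, 0.613, 0.221] pointing down, gripper open.
Joint ranges: [-2.83, 2.83], [-0.83, 2.19], [0.07, 2.5], [-1.14, 4.28], [0.01, 3], [-2.97, 2.97]. Speed limits (rad/s): [1.89, 1.89, 2.22, 3.14, 3.14, 3.14].

INTERFACE

Orientations are given as a 3x3 rotation matrix whose columns are the frame's x, y, z axes.
In Python, from cell import r gives the robot as it stands.
- The arm moves only by the shell command python3 -m creep 'ROWS'. ROWS is JSON, a list that holds one entry, the list of rows, each a list of 7 numbers: the opening, from 0 (shut) to 1 (fully open), then the shift along the world's x, y, z in units of 40 mm (1.0 is 40 mm), then the turn, a rotation vector about the world's x, y, z in units of 6 degrees (1.0 is 6 degrees). A call has exactly 10 rows; each row shifts and turns the commanded pose from where the row before left it; what a row does not reach is not made up. A row lasts 1/10 s, in which the tool goes at most 50 mm and 8.59 degrees, less where a joint would pass 70% of its speed; a pose out of reach is approached as far as the arm can. A call is refused whole if a number of a shift passes 1 or a number of a turn 1, either way. A call with a gripper value outside its range is refused whole. The fingers move at their own pace and stop on an object; the grip force is fixed at half the most. Time passes only in rows, so rows that do not move let the fingers close, or fill a call up. It gives the time, the measured TCP pose, the force, the opening and the grip force at its end, in the units of the state.
- r.observe(): the state, without advancing time (a new reading comes with each control period).
- r.capture(name): name is "side" or "top" or "wrist"; returns (picture, depth): 400x640x3 uint8, blue, green, red; 400x640 float32, m along the optical axis (not along the pixel's ray), 0 where there is no reading.
- r.get_calibration(name): a dict with "camera_matrix" (3x3 intrinsics, pixels), "k1" (the pictures are not rectified: a ray, as slopes to the right and down, at radius r is drawn at 1 + k1 r^2 times it, then the intrinsics apply), "position" and "attitude" of the camera in the world; the wrist camera has in their place "T_tool_cam" (4x4, takes a point from camera to tool coordinates, whose origin is the TCP and whose axes are the flange's). Camera axes: x right, y up, looking along -z (the intrinsics and any distortion apply to the point x, -y, -z); pixel columns grow to the right and rows downward; lengths in m; the calibration is good to about 2 mm. A picture is of the moment at which its call begins: read the wrist's pose just before it. get_calibration takes no time and is no camera call.
- r.finish_job(): hands the job in; it is judged then, once.
Trained networks look in the newest picture that a camera, given by its name, has taken for a name from the list of things; names that differ only in an ending like _2 or _b are one class to them, and where a whole thing is asked for, a point or a joint stands for the part that bears it (a point fixed in the world has none). Each returns a list of dicts, best first, with "confidence" (0 to 1); they miss things now and then, are a little off and sometimes report something else, mostly with a low value. They report only what shows in the picture. A call takes as long as a camera call. They do not tell look-alikes from the thing itself.
- r.cut_out(camera, query): "pixels" (400x640 bool, what is visible of it).
- r.place_of(camera, query): "location" ([x, y, z] in m, in world coordinates, good to about 4 mm: a listed point, or the origin of a listed thing).
The state is a dict: "time": time; "joint_pos": joint angles; "qvel": joint speeds; "joint_torque": joint torques, N m; "tool_pos": TCP position; "tcp_rot": TCP orientation; "contact_force": force on the tool from outside, world axes, zero at the start; "torque": the same for the moment, N m; "grip_width": opening from 0.0 (shut) to 1.0 (fully open); "grip_force": force on a finger pad.
Only numpy, scipy, OpenCV 4.12 (cv2) and the standard library are available. Lean on these libraries where they do the work, as an engineer would, in place of code of your own. Each camera call takes 0.05 s, during which the arm holds its last target. There are 200 camera calls.

TASK

Take the brass-faced plaque out of the rack and hang it on the screw of the display stand, its brass side facing away from the board: feel the round hole of its keyhole over the screw head with light pressure, flat against the board, then, still holding it, pull it down until the shank is wedged fully home in the top of the slot, and let go. It must hang straight and flat on the board; do not force it against the stand, and leave the other things alone.

Things in the scene. Friction and masses are not known exactly. Their poses are not given: they have to be found in the camera images.
- plaque: Dark wood plaque, 100 wide (y), 170 high (z), 15 mm thick (x), brass relief squares on its front; stands upright in the rack. Origin: middle of the foot of its back face; x out of the front, z up. 60 mm wide above z = 150, 84 mm from 132 to 150: pinch this plain crest through its thickness from above. 0.29 to 0.45 kg, centre of mass near z = 75. A steel keyhole plate is flush in its back
- keyhole_hole (a point): Centre, in the plaque's back face, of the keyhole's round entry hole: 16 mm wide, 86 mm above the plaque's foot, mid-width. Behind the 4 mm keyhole plate is a hollow 7 mm deep. Axes as plaque
- keyhole_home (a point): Where the screw's axis lies in the back face when home: 18 mm above keyhole_hole. The slot runs up from the hole, 10 mm wide at its mouth, then tapers: the shank binds about 5 mm short of home, and the downward load on the screw must grow to 6 to 10 N (the plaque's own 3 to 4.5 N included) to bring it home; a hard stop follows 0.5 mm beyond
- stand: Fixed wooden display stand. Board 340 wide (y), 18 thick, top edge 200 mm up, face turned away from the robot. Origin: on the bench under the middle of the face; x out of the face, z up. Feet reach 45 mm in front of the face at y = +-140. A flush slotted steel rail runs along the face near its top; a fixed dish (62 wide, 6 thick) is on the face at y = +-128, z = 125
- screw_line (a point): Point on the face, mid-width, at the exact height of the screw's axis (z = 184 mm). Axes as stand. One fixed pan-head screw stands out of the rail at this height: head 12 mm wide, its back 5.5 and its front 10 mm off the face; shank 6 mm. Sideways (y) it is anywhere within 22 mm of this point: not measured, find it by feel or by eye
- rack: Fixed plywood rack, 170 (x) x 130 (y) mm: two slots along y at x = -36 and +36 mm, 19 mm wide, floor 12 mm and walls 42 mm above the bench. Origin: centre of its underside.
- tile_plaque: A second plaque of the same size and frame, light wood with blue squares, in the other slot of the rack. Leave it.
- mallet: Wooden mallet lying on the bench: head 75 x 46 x 46 mm, handle 120 mm long towards its -x. Origin: centre of the head's underside. Leave it
- punch_tin: Aluminium tin, 72 mm wide and 85 mm high, with steel punches standing in it up to 155 mm. Origin: centre of its underside. Leave it.
- chisel: Chisel 180 mm long with a pale round wooden handle, lying on the bench. Origin: near its middle. Leave it
Things that resemble listed ones, but are neither listed nor needed, are in the scene too. Leave any pink, purple or turquoise look-alike of the plaque alone.

How it is judged:
On the way, in this order (a step that is already met when the one before it is completed fails the run):
1. the plaque is lifted clear of the rack by the fingers (height (world z) of plaque above 0.05 m and contact force between the fingers and plaque above 2 N), for 0.1 s.
2. held flat against the board with the screw head through the round hole (x of keyhole_hole in the frame of screw_line between -0.003 and 0.003 m and z of keyhole_hole in the frame of screw_line between -0.005 and 0.005 m and y of keyhole_hole in the frame of screw_line between -0.026 and 0.026 m and contact force between the fingers and plaque above 2 N), for 0.05 s.
3. pulled down home, while still held (z of keyhole_home in the frame of screw_line below 0.002 m and x of keyhole_home in the frame of screw_line below 0.003 m and contact force between the fingers and plaque above 2 N), for 0.1 s.
At the end, for the whole second after the job is handed in: The plaque hangs still on the screw, released: the screw's height within 2 mm of fully home in the slot (3 mm on the far side), its back within 3 mm of the board's face, upright and square to the board within 3.4 degrees (z of keyhole_home in the frame of screw_line between -0.003 and 0.002 m and x of keyhole_home in the frame of screw_line between -0.003 and 0.003 m and y of keyhole_home in the frame of screw_line between -0.026 and 0.026 m and angle between plaque's own z axis and vertical below 0.06 rad and angle between the x axis of plaque and the x axis of stand, either way round below 0.06 rad and linear speed of plaque below 0.01 m/s and contact force between the fingers and plaque below 0.05 N); the robot touches nothing.
It fails at once if the plaque is forced against the stand or its screw (more than 40 N over all their contacts) (contact force between plaque and stand above 40 N).
It fails at once if the robot bumps the stand (more than 8 N) (contact force between any of the fingers, the arm and stand above 8 N).
It fails at once if the other plaque is disturbed (distance of tile_plaque from where it was at the start of the episode above 0.02 m or angle between tile_plaque's own z axis and vertical above 0.25 rad).
It fails at once if the mallet, punch tin or chisel is moved (distance of any of mallet, punch_tin from where it was at the start of the episode above 0.02 m or distance of chisel from where it was at the start of the episode above 0.03 m).
It also fails if it takes over 72 s, if anything falls off the work surface, if the arm or the gripper's body presses on something with over 40 N, if the wrist force passes 120 N, or if a joint passes its speed limit or range.

## Working session

There is one attempt and no reset: what is moved stays moved. The work goes in short steps, Python scripts to look and compute and a shell command to move; the robot and the scene stay as the last step left them, time stands still between calls to the robot, and variables do not carry over. Pictures are saved under pics/ and viewed, at most 10 in all, crops included, and the job is handed in when it is done.

```bash
mkdir -p pics
cat > h.py <<'E'
import numpy as np, cv2
from cell import r
def cam(n,st=None):
    c=r.get_calibration(n); K=np.array(c["camera_matrix"])
    if n=="wrist":
        st=st or r.observe(); T=np.array(c["T_tool_cam"]); R0=np.array(st["tcp_rot"])
        return K,c["k1"],R0@T[:3,:3],R0@T[:3,3]+np.array(st["tool_pos"])
    A=np.array(c["attitude"]); return K,c["k1"],A,np.array(c["position"])
def cloud(n,d,st=None):
    K,k1,R,p=cam(n,st); v,u=np.mgrid[:400,:640].astype(float)
    a=(u-K[0,2])/K[0,0]; b=(v-K[1,2])/K[1,1]; x,y=a.copy(),b.copy()
    for _ in range(8):
        f=1+k1*(x*x+y*y); x,y=a/f,b/f
    return np.stack([x*d,-y*d,-d],-1)@R.T+p
E
python3 - <<'E'
from h import *
print(r.get_calibration("side"),r.get_calibration("wrist"),r.tip_reach)
s=r.observe();print(s["tool_pos"],s["tcp_rot"],s["contact_force"],s["time"])
for n in("side","top"):
    p,d=r.capture(n); cv2.imwrite(f"pics/{n}0.png",p); np.save(f"{n}0.npy",cloud(n,d))
    for q in("plaque","tile_plaque","stand","screw_line","rack","mallet","punch_tin","keyhole_hole"):
        print(n,q,[(np.round(o["location"],3),round(o["confidence"],2)) for o in r.place_of(n,q)])
print(r.observe()["time"])
E
```

```text
{'camera_matrix': array([[428.48751595,   0.        , 317.85045721],
       [  0.        , 428.48751595, 202.09582936],
       [  0.        ,   0.        ,   1.        ]]), 'k1': -0.0001445990335435098, 'position': array([ 0.26395618, -0.93932979,  0.81838879]), 'attitude': array([[ 0.97121399,  0.12888785, -0.20032798],
       [-0.23722398,  0.59971148, -0.76424533],
       [ 0.02163705,  0.78976836,  0.61302347]])} {'camera_matrix': array([[319.12978371,   0.        , 316.35498906],
       [  0.        , 319.12978371, 199.77867852],
       [  0.        ,   0.        ,   1.        ]]), 'k1': 0.01996659443432433, 'T_tool_cam': array([[-8.59205588e-05,  9.65334983e-01,  2.61014105e-01,
         6.54769466e-02],
       [ 9.99999511e-01,  3.40138745e-04, -9.28790085e-04,
        -7.44543339e-04],
       [-9.85374571e-04,  2.61013897e-01, -9.65334540e-01,
        -1.52574259e-01],
       [ 0.00000000e+00,  0.00000000e+00,  0.00000000e+00,
         1.00000000e+00]])} 0.014
[0.28301814 0.61257231 0.2200413 ] [[-9.07791702e-01  4.19420992e-01 -5.07206538e-04]
 [ 4.19421299e-01  9.07791070e-
[... 1061 characters left out ...]
y([ 0.545, -0.413,  0.002]), 0.6)]
top tile_plaque [(array([ 0.54 , -0.209,  0.011]), 0.96)]
top stand [(array([0.579, 0.198, 0.   ]), 0.6)]
top screw_line [(array([0.58 , 0.196, 0.188]), 0.87)]
top rack [(array([ 0.507, -0.217, -0.001]), 0.85), (array([0.748, 0.14 , 0.003]), 0.62)]
top mallet [(array([ 0.73 , -0.028,  0.004]), 0.67), (array([ 0.537, -0.213,  0.009]), 0.6)]
top punch_tin [(array([ 0.379, -0.03 , -0.001]), 0.97), (array([ 0.538, -0.21 ,  0.008]), 0.57)]
top keyhole_hole [(array([ 0.2  , -0.285,  0.085]), 0.97), (array([ 0.463, -0.23 ,  0.096]), 0.86), (array([ 0.413, -0.42 ,  0.09 ]), 0.71), (array([ 0.549, -0.413,  0.086]), 0.69), (array([ 0.331, -0.204,  0.089]), 0.55)]
0.9
```

View pics/side0.png

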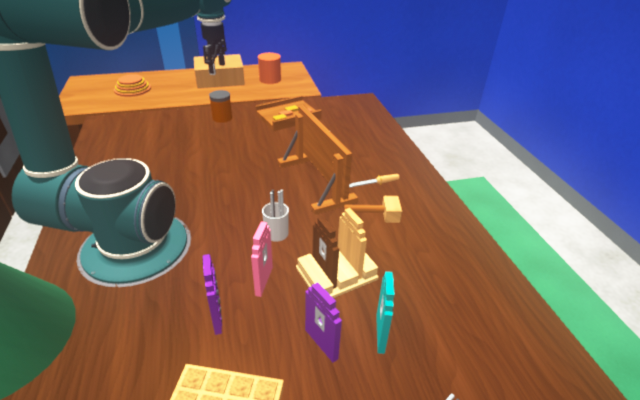

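View pics/top0.png

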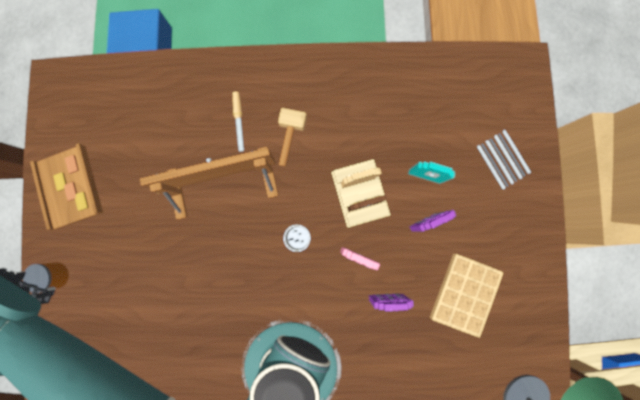

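The side view shows the brass-plaque candidates: dark plaque in the rack at (325,250), light tile plaque at (350,240), pink (262,258), purple (212,293) and (323,320), turquoise (385,312). I choose the dark one at (325,250), which is (367,203) in the top view. Its steel keyhole faces the robot, so its front faces +x. The stand's top edge runs (142,182)–(268,152) in the top view, and the screw shows at about (209,160).

Run:
```python
from h import *
S=np.load("side0.npy");T=np.load("top0.npy")
ps=cv2.imread("pics/side0.png");pt=cv2.imread("pics/top0.png")
a=cv2.resize(ps[190:300,280:400],None,fx=4,fy=4,interpolation=cv2.INTER_CUBIC)
b=cv2.resize(pt[140:200,130:280],None,fx=4,fy=4,interpolation=cv2.INTER_CUBIC)
W=np.zeros((max(440,240),480+600-280,3),np.uint8); W[:440,:480]=a; W[:240,480:]=b[:, :320]
cv2.imwrite("pics/crop1.png",np.vstack([a[:330],cv2.copyMakeBorder(cv2.resize(b,(480,192)),0,0,0,0,cv2.BORDER_CONSTANT)]))
def rect(P,m,nm):
    q=P[m]; 
    if len(q)<5: print(nm,len(q));return
    (c,wh,an)=cv2.minAreaRect(q[:,:2].astype(np.float32)); bx=cv2.boxPoints((c,wh,an))
    print(nm,len(q),np.round(c,4),np.round(wh,4),round(an,2),"z",np.round(np.percentile(q[:,2],[5,50,95]),4)); print(np.round(bx,3).tolist())
for nm,P in(("side",S),("top",T)):
    near=lambda x,y,rr:(np.hypot(P[...,0]-x,P[...,1]-y)<rr)
    rect(P,near(.463,-.228,.045)&(P[...,2]>.145)&(P[...,0]<.50)&(P[...,2]<.2),nm+" plaque top")
    rect(P,near(.58,.198,.2)&(P[...,2]>.193)&(P[...,2]<.21),nm+" stand top")
    rect(P,near(.51,-.218,.12)&(P[...,2]>.03)&(P[...,2]<.05),nm+" rack")
    rect(P,near(.535,-.21,.055)&(P[...,2]>.16)&(P[...,0]>.50)&(P[...,2]<.2),nm+" tile top")
# plaque back face fit from side
q=S[(np.hypot(S[...,0]-.463,S[...,1]+.228)<.06)&(S[...,2]>.06)&(S[...,2]<.13)&(S[...,0]<.49)]
import numpy.linalg as L
c=q.mean(0);n=L.svd(q-c,full_matrices=False)[2][2];print("back plane",len(q),c,n,np.degrees(np.arctan(n[1]/n[0])))
```

```text
side plaque top 364 [ 0.4702 -0.2279] [0.0165 0.0847] 15.9 z [0.1473 0.1671 0.1809]
[[0.45100000500679016, -0.1889999955892563], [0.4740000069141388, -0.2709999978542328], [0.49000000953674316, -0.26600000262260437], [0.46700000762939453, -0.1850000023841858]]
side stand top 350 [0.5674 0.193 ] [0.0199 0.3416] 11.95 z [0.194  0.1968 0.1989]
[[0.5220000147819519, 0.3580000102519989], [0.5929999947547913, 0.024000000208616257], [0.6129999756813049, 0.02800000086426735], [0.5419999957084656, 0.3619999885559082]]
side rack 1405 [ 0.5056 -0.2204] [0.167  0.1212] 14.31 z [0.0333 0.0393 0.0461]
[[0.4099999964237213, -0.18199999630451202], [0.4399999976158142, -0.30000001192092896], [0.6019999980926514, -0.257999986410141], [0.5720000267028809, -0.14100000262260437]]
side tile top 225 [ 0.5419 -0.2158] [0.0168 0.071 ] 13.91 z [0.1617 0.1772 0.1807]
[[0.5249999761581421, -0.18299999833106995], [0.5419999957084656, -0.25200000405311584], [0.5590000152587891, -0.24799999594688416], [0.5419999957084656, -0.17900000512599945]]
top plaque top 208 [ 0.4729 -0.2248] [0.0167 0.0868] 14.08 z [0.1574 0
[... 364 characters left out ...]
000224113464, 0.03099999949336052], [0.5460000038146973, 0.36500000953674316]]
top rack 1667 [ 0.5079 -0.2189] [0.1668 0.1212] 14.56 z [0.0373 0.0415 0.0457]
[[0.41200000047683716, -0.1809999942779541], [0.44200000166893005, -0.29899999499320984], [0.6039999723434448, -0.25699999928474426], [0.5730000138282776, -0.13899999856948853]]
top tile top 200 [ 0.5437 -0.2109] [0.0166 0.0827] 14.87 z [0.1614 0.1802 0.1843]
[[0.5249999761581421, -0.17299999296665192], [0.5460000038146973, -0.2529999911785126], [0.5619999766349792, -0.24899999797344208], [0.5410000085830688, -0.16899999976158142]]
back plane 552 [ 0.46778189 -0.23809192  0.09520714] [0.95476915 0.29732322 0.00384386] 17.297031958516932
```

View pics/crop1.png

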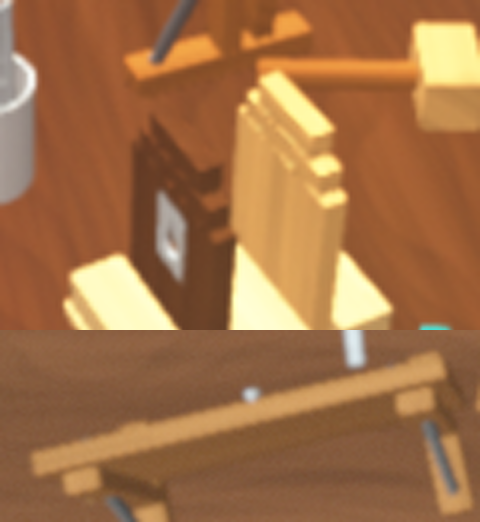

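The crop confirms the dark plaque in the rack. Its steel keyhole plate faces the robot side (about (172,235) in the crop), and the screw pokes out of the far face at about (208,160) in the top view. I'll move over the stand to look at the screw on the way.

```bash
python3 -m creep '[[[0.5,0.85,-0.85,0.25,0,0,-0.85],[0.5,0.85,-0.85,0.25,0,0,-0.85],[0.5,0.85,-0.85,0.25,0,0,-0.85],[0.5,0.85,-0.85,0.25,0,0,-0.85],[0.5,0.85,-0.85,0.25,0,0,-0.85],[0.5,0.85,-0.85,0.25,0,0,-0.85],[0.5,0.85,-0.85,0.25,0,0,-0.85],[0.5,0.85,-0.85,0.25,0,0,-0.85],[0.5,0.85,-0.85,0.25,0,0,-0.85],[0.5,0.85,-0.85,0.25,0,0,-0.85]]]'
python3 - <<'E'
from h import *
s=r.observe();print(s["tool_pos"],s["tcp_rot"],s["time"],np.abs(s["qvel"]).max())
p,d=r.capture("wrist");cv2.imwrite("pics/w1.png",p);C=cloud("wrist",d,s);np.save("w1.npy",C)
q=C[(abs(C[...,2]-.2)<.005)&(d>0)];c,wh,a=cv2.minAreaRect(q[:,:2].astype(np.float32));print(c,wh,a,np.median(q[:,2]))
for k in("screw_line","stand"):print(k,[(o["location"],o["confidence"]) for o in r.place_of("wrist",k)])
E
```

```text
time: 1.9
tool_pos: [0.6242, 0.2711, 0.3214]
tcp_rot: [[-0.242, 0.97, 0.0], [0.97, 0.242, 0.0], [0.0, 0.0, -1.0]]
contact_force: [-1.2, 0.7, -0.7]
grip_width: 0.503
grip_force: 0.0
[0.62422616 0.27109537 0.32139949] [[-2.41791386e-01  9.70328217e-01  2.76313628e-04]
 [ 9.70328250e-01  2.41791342e-01  1.82426932e-04]
 [ 1.10203756e-04  3.12224180e-04 -9.99999945e-01]] 1.9 0.6627672267346126
(0.5538148283958435, 0.2750433683395386) (0.019101634621620178, 0.17601412534713745) 11.56667423248291 0.19924295921163734
screw_line [([0.5813, 0.1992, 0.1843], 0.8), ([0.3824, -0.0318, 0.0015], 0.31)]
stand [([0.5811, 0.1941, -0.0], 0.67)]
```

View pics/w1.png

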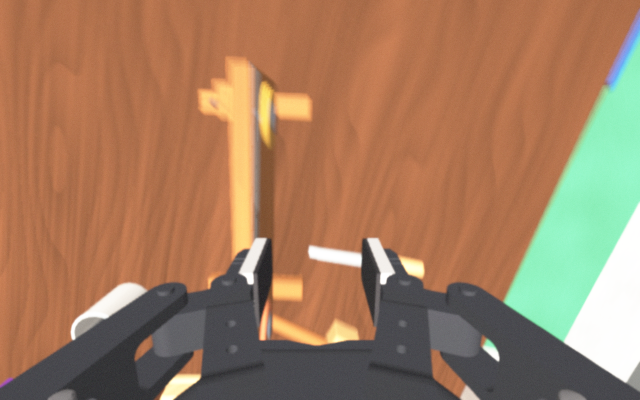

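The left finger hides the screw in this view: the face edge runs at column ~258 and the far dish is at (267,110). I'll shift along y so the camera sits right over the screw.

```bash
python3 -m creep '[[[0.5,0,-0.5,0,0,0,0],[0.5,0,-0.5,0,0,0,0],[0.5,0,-0.5,0,0,0,0],[0.5,0,-0.5,0,0,0,0],[0.5,0,-0.5,0,0,0,0],[0.5,0,-0.5,0,0,0,0],[0.5,0,-0.25,0,0,0,0],[0.5,0,0,0,0,0,0],[0.5,0,0,0,0,0,0],[0.5,0,0,0,0,0,0]]]'
python3 - <<'E'
from h import *
s=r.observe();print(s["tool_pos"],s["time"])
p,d=r.capture("wrist");cv2.imwrite("pics/w2.png",cv2.resize(p[40:260,180:380],None,fx=2.7,fy=2.7,interpolation=cv2.INTER_CUBIC));C=cloud("wrist",d,s);np.save("w2.npy",C);cv2.imwrite("pics/w2raw.png",p)
q=C[(abs(C[...,2]-.2)<.005)&(d>0)];c,wh,a=cv2.minAreaRect(q[:,:2].astype(np.float32));print(c,wh,a,np.median(q[:,2]),cv2.boxPoints((c,wh,a)))
# in stand frame
O=np.array([.5815,.197]);t=np.radians(11.65);ex=np.array([np.cos(t),np.sin(t)]);ey=np.array([-np.sin(t),np.cos(t)])
X=(C[...,:2]-O)@ex;Y=(C[...,:2]-O)@ey
m=(C[...,2]>.172)&(C[...,2]<.197)&(X>.003)&(X<.02)&(abs(Y)<.05)&(d>0)
v,u=np.where(m)
for i in range(0,len(v),max(1,len(v)//25)): print(u[i],v[i],np.round([X[v[i],u[i]],Y[v[i],u[i]],C[v[i],u[i],2]],4))
E
```

```text
time: 3.05
tool_pos: [0.6231, 0.1434, 0.3207]
tcp_rot: [[-0.246, 0.969, -0.0], [0.969, 0.246, 0.0], [0.0, -0.0, -1.0]]
contact_force: [0.3, -0.3, -0.2]
grip_width: 0.503
grip_force: 0.0
[0.62310197 0.14337061 0.32073504] 3.05
(0.5790258646011353, 0.153856560587883) (0.01833200640976429, 0.25500211119651794) 11.667216300964355 0.19931836240880996 [[0.5442651  0.27686965]
 [0.59583336 0.02713623]
 [0.61378664 0.03084347]
 [0.56221837 0.28057688]]
289 126 [ 0.0035 -0.0075  0.1852]
292 126 [ 0.0061 -0.0073  0.1851]
290 127 [ 0.0045 -0.0082  0.1862]
293 127 [ 0.0071 -0.0081  0.186 ]
290 128 [ 0.0045 -0.0091  0.1864]
293 128 [ 0.0072 -0.0089  0.1869]
290 129 [ 0.0048 -0.0098  0.1896]
293 129 [ 0.0074 -0.0097  0.1895]
290 130 [ 0.0048 -0.0106  0.1893]
293 130 [ 0.0072 -0.0107  0.1866]
290 131 [ 0.0048 -0.0115  0.189 ]
293 131 [ 0.0073 -0.0114  0.1881]
290 132 [ 0.0048 -0.0123  0.1893]
293 132 [ 0.0074 -0.0122  0.1895]
290 133 [ 0.0048 -0.0132  0.1893]
293 133 [ 0.0075 -0.013   0.1898]
290 134 [ 0.0048 -0.0141  0.1888]
293 134 [ 0.0074 -0.014   0.1884]
291 135 [ 0.0058 -0.0148  0.1899]
294 135 [ 0.008  -0.0151  0.184 ]
291 136 [ 0.0057 -0.0158  0.188 ]
294 136 [ 0.008  -0.016   0.1833]
291 137 [ 0.0057 -0.0167  0.1879]
289 138 [ 0.0039 -0.0177  0.1871]
292 138 [ 0.0065 -0.0176  0.1867]
291 139 [ 0.0053 -0.0189  0.1822]
```

View pics/w2.png

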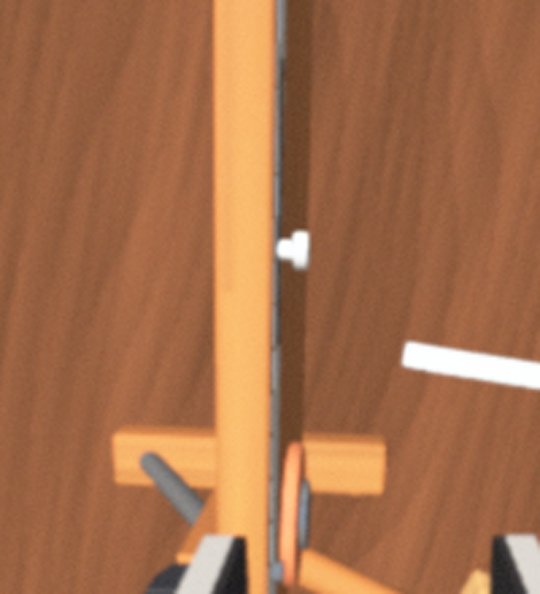

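In the crop the screw head is centred at (301,249), raw (291.5,132), about 12.5 mm toward −y of mid-face. Its world position on the face is about (0.582,0.185). Next I look at the plaque the same way.

```bash
python3 -m creep '[[[0.5,-0.28,-1,0,0,0,0],[0.5,-0.28,-1,0,0,0,0],[0.5,-0.28,-1,0,0,0,0],[0.5,-0.28,-1,0,0,0,0],[0.5,-0.28,-1,0,0,0,0],[0.5,-0.28,-1,0,0,0,0],[0.5,-0.28,-1,0,0,0,0],[0.5,-0.28,-1,0,0,0,0],[0.5,-0.28,-1,0,0,0,0],[0.5,-0.28,-1,0,0,0,0]]]' >/dev/null
python3 -m creep '[[[0.5,0,-0.3,0,0,0,0],[0.5,0,0,0,0,0,0],[0.5,0,0,0,0,0,0],[0.5,0,0,0,0,0,0],[0.5,0,0,0,0,0,0],[0.5,0,0,0,0,0,0],[0.5,0,0,0,0,0,0],[0.5,0,0,0,0,0,0],[0.5,0,0,0,0,0,0],[0.5,0,0,0,0,0,0]]]'
python3 - <<'E'
from h import *
s=r.observe()
p,d=r.capture("wrist");C=cloud("wrist",d,s);np.save("w3.npy",C);cv2.imwrite("pics/w3.png",p)
for nm,lo,hi in(("crest top",.174,.19),("all top",.155,.19),("shoulder",.14,.168)):
  for cx,cy,l in((.472,-.227,"dark"),(.542,-.212,"tile")):
    m=(C[...,2]>lo)&(C[...,2]<hi)&(d>0)&(np.hypot(C[...,0]-cx,C[...,1]-cy)<(.06 if l=="dark" else .05))&((C[...,0]-.507+.26*(C[...,1]+.22)<0)==(l=="dark"))
    q=C[m]
    if len(q)>4:
        c,wh,a=cv2.minAreaRect(q[:,:2].astype(np.float32));print(nm,l,len(q),np.round(c,4),np.round(wh,4),round(a,2),np.median(q[:,2]),np.round(cv2.boxPoints((c,wh,a)),4).tolist())
E
```

```text
time: 5.1
tool_pos: [0.5111, -0.2693, 0.3208]
tcp_rot: [[-0.245, 0.969, -0.0], [0.969, 0.245, 0.0], [0.0, -0.0, -1.0]]
contact_force: [-0.6, 0.2, -0.2]
grip_width: 0.505
grip_force: 0.0
crest top dark 1159 [ 0.4726 -0.2259] [0.0151 0.0586] 14.26 0.1813549900847085 [[0.45809999108314514, -0.19939999282360077], [0.4724999964237213, -0.25619998574256897], [0.4871000051498413, -0.2524999976158142], [0.47269999980926514, -0.195700004696846]]
crest top tile 1188 [ 0.5429 -0.2109] [0.0153 0.0589] 14.45 0.18137837199546983 [[0.5281999707221985, -0.1843000054359436], [0.542900025844574, -0.24140000343322754], [0.557699978351593, -0.23749999701976776], [0.5429999828338623, -0.18050000071525574]]
all top dark 1615 [ 0.4734 -0.2259] [0.0166 0.082 ] 14.26 0.18098675416325893 [[0.4551999866962433, -0.1881999969482422], [0.47540000081062317, -0.2676999866962433], [0.49149999022483826, -0.2635999917984009], [0.47130000591278076, -0.18410000205039978]]
all top tile 1710 [ 0.5429 -0.2108] [0.0154 0.0835] 14.49 0.18092901299463746 [[0.5249999761581421, -0.17229999601840973], [0.5458999872207642, -0.2531999945640564], [0.5608000159263611, -0.24940000474452972], [0.539900004863739, -0.16850000619888306]]
shoulder dark 666 [ 0.4734 -0.2258] [0.0164 0.0994] 14.39 0.16043550929991937 [[0.4530999958515167, -0.17970000207424164], [0.47780001163482666, -0.2759999930858612], [0.4936999976634979, -0.2718999981880188], [0.4690000116825104, -0.17560000717639923]]
shoulder tile 774 [ 0.5427 -0.2112] [0.0151 0.0979] 14.16 0.16013664261619093 [[0.5234000086784363, -0.1655000001192093], [0.5473999977111816, -0.2605000138282776], [0.5619999766349792, -0.25679999589920044], [0.538100004196167, -0.16179999709129333]]
```

View pics/w3.png

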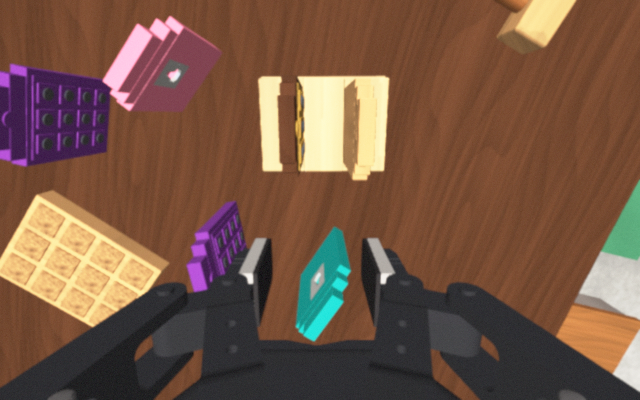

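The wrist view shows the dark plaque with brass on its right (+x) side, crest at about (290,127), and the tile plaque at (362,127). Going to grasp.

```bash
python3 -m creep '[[[0.5,-0.24,0.27,0,0,0,0],[0.5,-0.24,0.27,0,0,0,0],[0.5,-0.24,0.27,0,0,0,0],[0.5,-0.24,0.27,0,0,0,0],[0.5,0,0,-0.8,0,0,0],[0.5,0,0,-0.8,0,0,0],[0.5,0,0,-0.8,0,0,0],[0.5,0,0,-0.8,0,0,0],[0.5,0,0,-0.5,0,0,0],[0.5,0,0,-0.3,0,0,0]]]'
python3 -m creep '[[[0.5,0,0,0,0,0,0],[0.5,0,0,0,0,0,0],[0,0,0,0,0,0,0],[0,0,0,0,0,0,0],[0,0,0,0,0,0,0],[0,0,0,0,0,0,0],[0,0,0,0,0,0,0],[0,0,0,0,0,0,0],[0,0,0,0,0,0,0],[0,0,0,0,0,0,0]]]'
```

```text
time: 6.15
tool_pos: [0.4718, -0.2252, 0.1593]
tcp_rot: [[-0.246, 0.969, -0.001], [0.969, 0.246, 0.001], [0.001, -0.001, -1.0]]
contact_force: [-0.4, -0.1, 1.1]
grip_width: 0.497
grip_force: 0.0
time: 7.15
tool_pos: [0.4732, -0.2262, 0.1621]
tcp_rot: [[-0.245, 0.969, 0.002], [0.969, 0.245, -0.001], [-0.001, 0.001, -1.0]]
contact_force: [-0.9, 0.5, 7.4]
grip_width: 0.154
grip_force: 60.1
```

```bash
python3 -m creep '[[[0,0,0,0.2,0,0,0],[0,0,0,0.4,0,0,0],[0,0,0,0.6,0,0,0],[0,0,0,0.8,0,0,0],[0,0,0,0.8,0,0,0],[0,0,0,0.8,0,0,0],[0,0,0,0.8,0,0,0],[0,0,0,0.8,0,0,0],[0,0,0,0.4,0,0,0],[0,0,0,0.2,0,0,0]]]'
python3 - <<'E'
from h import *
s=r.observe();print(s["tool_pos"],s["grip_width"])
p,d=r.capture("wrist");cv2.imwrite("pics/w4.png",p);C=cloud("wrist",d,s)
print("tile/punch ok?",[(o["location"],o["confidence"]) for o in r.place_of("wrist","plaque")][:2])
z=s["tool_pos"][2]
Rt=np.array(s["tcp_rot"]);L=(C-np.array(s["tool_pos"]))@Rt
m=(d>0)&(abs(L[...,1])<.025)&(L[...,2]>-.03)&(L[...,2]<.06)&(abs(L[...,0])<.06)
q=L[m];print(len(q),q.min(0),q.max(0))
for lo,hi in((-.03,-.01),(-.01,.01),(.01,.03),(.03,.06)):
    k=q[(q[:,2]>lo)&(q[:,2]<hi)]
    if len(k):print(lo,len(k),np.percentile(k,[1,50,99],axis=0).round(4).tolist())
E
```

```text
time: 8.15
tool_pos: [0.4727, -0.226, 0.3956]
tcp_rot: [[-0.245, 0.969, 0.002], [0.969, 0.245, -0.001], [-0.002, 0.002, -1.0]]
contact_force: [0.1, 0.1, -3.1]
grip_width: 0.154
grip_force: 58.8
[ 0.47266996 -0.22602789  0.3956459 ] 0.154130792734582
tile/punch ok? [([0.1974, -0.286, -0.001], 0.84), ([0.3275, -0.2077, 0.0005], 0.83)]
6521 [-0.03062113 -0.02004836 -0.02999016] [0.05010992 0.02021088 0.05687732]
-0.03 4746 [[-0.029, -0.0181, -0.0293], [0.0065, -0.0001, -0.0192], [0.03, 0.0183, -0.0126]]
-0.01 987 [[0.0294, -0.0074, -0.0095], [0.0353, -0.0002, 0.0007], [0.0421, 0.0072, 0.0088]]
0.01 617 [[0.022, -0.0071, 0.012], [0.0449, 0.0014, 0.0189], [0.05, 0.0102, 0.0298]]
0.03 171 [[-0.0036, -0.0074, 0.0301], [0.05, 0.0052, 0.0366], [0.0501, 0.0116, 0.0562]]
```

View pics/w4.png

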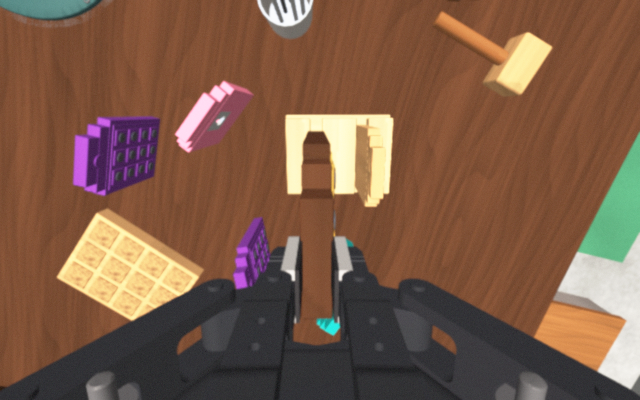

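The plaque is held and centred: crest at (318,230), brass on the right, tile plaque untouched at (370,165). Carrying it to the front of the board.

```bash
python3 -m creep '[[[0,0.2,0.5,0,0,0,0],[0,0.45,1,0,0,0,-0.08],[0,0.45,1,0,0,0,-0.08],[0,0.45,1,0,0,0,-0.08],[0,0.45,1,0,0,0,-0.08],[0,0.45,1,0,0,0,-0.08],[0,0.45,1,0,0,0,0],[0,0.45,1,0,0,0,0],[0,0.45,1,0,0,0,0],[0,0.3,1,0,0,0,0]]]'
python3 -m creep '[[[0,0,0.5,0,0,0,0],[0,0,0.35,0,0,0,0],[0,0,0.2,0,0,0,0],[0,0,0,-0.5,0,0,0],[0,0,0,-0.8,0,0,0],[0,0,0,-0.9,0,0,0],[0,0,0,-0.8,0,0,0],[0,0,0,-0.5,0,0,0],[0,0,0,-0.15,0,0,0],[0,0,0,0,0,0,0]]]'
python3 - <<'E'
from h import *
s=r.observe();p,d=r.capture("wrist");cv2.imwrite("pics/w5.png",p);C=cloud("wrist",d,s);np.save("w5.npy",C)
O=np.array([.5821,.1849]);t=np.radians(11.65);ex=np.array([np.cos(t),np.sin(t)]);ey=np.array([-np.sin(t),np.cos(t)])
w=np.array(s["tool_pos"][:2])-O;print("tool in screw frame",w@ex,w@ey,s["tool_pos"][2],"yaw",np.degrees(np.arctan2(s["tcp_rot"][1][1],s["tcp_rot"][0][1])))
q=C[(abs(C[...,2]-.2)<.004)&(d>0)&(np.hypot(C[...,0]-.58,C[...,1]-.2)<.2)]
q=q[(q[:,:2]-O)@ex<.01]
if len(q)>9:
    c,wh,a=cv2.minAreaRect(q[:,:2].astype(np.float32));print(np.array(c)-O,((np.array(c)-O)@ex)+.009,wh,a)
X=(C[...,:2]-O)@ex;Y=(C[...,:2]-O)@ey
m=(C[...,2]>.172)&(C[...,2]<.197)&(X>.004)&(X<.016)&(abs(Y)<.03)&(d>0);v,u=np.where(m);print(len(v))
if len(v):print(np.percentile(X[m],[5,50,95]),np.percentile(Y[m],[5,50,95]),u.min(),u.max(),v.min(),v.max())
E
```

```text
time: 9.25
tool_pos: [0.6372, 0.1558, 0.391]
tcp_rot: [[-0.205, 0.979, -0.002], [0.979, 0.205, -0.001], [-0.0, -0.002, -1.0]]
contact_force: [0.3, -1.4, -3.1]
grip_width: 0.153
grip_force: 58.9
time: 10.25
tool_pos: [0.6365, 0.1952, 0.2468]
tcp_rot: [[-0.204, 0.979, -0.001], [0.979, 0.204, -0.0], [-0.0, -0.001, -1.0]]
contact_force: [0.1, -1.0, -3.2]
grip_width: 0.151
grip_force: 58.9
tool in screw frame 0.0553641323701659 -0.0008920724831131786 0.24675054989189915 yaw 11.757933123017436
[-0.0163556   0.03225556] -0.000505212839012989 (0.019206777215003967, 0.17960438132286072) 11.84429931640625
148
[0.00525651 0.00801685 0.00970055] [-0.00511278  0.00036031  0.00474979] 243 252 201 217
```

View pics/w5.png

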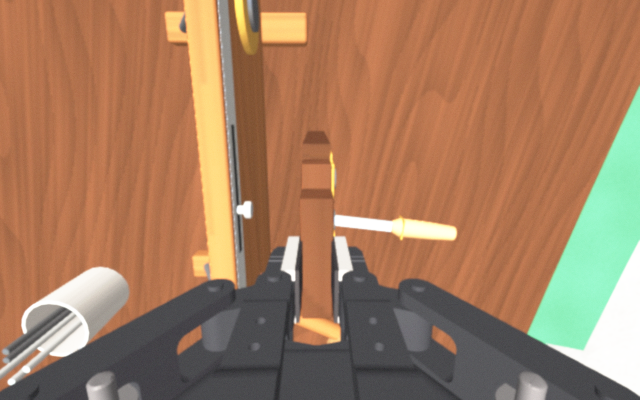

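The screw head shows at (246,209), and the plaque's back is parallel and nearly aligned with it (−0.9 mm in y, about −1.8 mm in z). I'll correct that and close in.

```bash
python3 -m creep '[[[0,-0.1,-0.01,0.045,0,0,0],[0,-0.15,-0.01,0,0,0,0],[0,-0.15,-0.03,0,0,0,0],[0,-0.15,-0.03,0,0,0,0],[0,-0.12,-0.03,0,0,0,0],[0,-0.08,-0.02,0,0,0,0],[0,-0.05,-0.01,0,0,0,0],[0,0,0,0,0,0,0],[0,0,0,0,0,0,0],[0,0,0,0,0,0,0]]]'
cat > st.py <<'E'
from h import *
s=r.observe()
O=np.array([.5821,.1849]);t=np.radians(11.65);ex=np.array([np.cos(t),np.sin(t)]);ey=np.array([-np.sin(t),np.cos(t)])
w=np.array(s["tool_pos"][:2])-O;f=np.array(s["contact_force"]);print("screw frame XYZ mm",np.round([1e3*w@ex,1e3*w@ey,1e3*s["tool_pos"][2]],2),"F",np.round([f[:2]@ex,f[:2]@ey,f[2]],1))
E
python3 st.py
```

```text
time: 11.3
tool_pos: [0.6048, 0.1904, 0.2485]
tcp_rot: [[-0.205, 0.979, -0.0], [0.979, 0.205, 0.0], [0.0, -0.0, -1.0]]
contact_force: [-0.5, 0.6, -3.3]
grip_width: 0.152
grip_force: 58.9
screw frame XYZ mm [ 23.38   0.79 248.49] F [-0.4  0.7 -3.3]
```

```bash
python3 -m creep '[[[0,-0.0245,-0.005,0,0,0,0],[0,-0.0245,-0.005,0,0,0,0],[0,-0.0245,-0.005,0,0,0,0],[0,-0.0245,-0.005,0,0,0,0],[0,-0.0245,-0.005,0,0,0,0],[0,-0.0245,-0.005,0,0,0,0],[0,-0.0245,-0.005,0,0,0,0],[0,-0.0245,-0.005,0,0,0,0],[0,0,0,0,0,0,0],[0,0,0,0,0,0,0]]]' >/dev/null; python3 st.py
```

```text
screw frame XYZ mm [ 15.25   0.79 248.63] F [ 0.3  0.1 -3.6]
```

```bash
python3 -m creep '[[[0,-0.0245,-0.005,0,0,0,0],[0,-0.0245,-0.005,0,0,0,0],[0,-0.0245,-0.005,0,0,0,0],[0,-0.0245,-0.005,0,0,0,0],[0,-0.0245,-0.005,0,0,0,0],[0,0,0,0,0,0,0],[0,0,0,0,0,0,0],[0,0,0,0,0,0,0],[0,0,0,0,0,0,0],[0,0,0,0,0,0,0]]]' >/dev/null; python3 st.py
```

```text
screw frame XYZ mm [ 10.26   0.78 248.56] F [-0.5 -1.  -3.1]
```

Head is inside the hole with no resistance; now on to the board.

```bash
python3 -m creep '[[[0,-0.0123,-0.0025,0,0,0,0],[0,-0.0123,-0.0025,0,0,0,0],[0,-0.0123,-0.0025,0,0,0,0],[0,-0.0123,-0.0025,0,0,0,0],[0,-0.0123,-0.0025,0,0,0,0],[0,-0.0123,-0.0025,0,0,0,0],[0,0,0,0,0,0,0],[0,0,0,0,0,0,0],[0,0,0,0,0,0,0],[0,0,0,0,0,0,0]]]' >/dev/null; python3 st.py
```

```text
screw frame XYZ mm [  7.25   0.82 248.59] F [ 0.3  0.1 -3.3]
```

```bash
python3 -m creep '[[[0,-0.0123,-0.0025,0,0,0,0],[0,-0.0123,-0.0025,0,0,0,0],[0,0,0,0,0,0,0],[0,0,0,0,0,0,0],[0,0,0,0,0,0,0],[0,0,0,0,0,0,0],[0,0,0,0,0,0,0],[0,0,0,0,0,0,0],[0,0,0,0,0,0,0],[0,0,0,0,0,0,0]]]' >/dev/null; python3 st.py
python3 -m creep '[[[0,-0.0123,-0.0025,0,0,0,0],[0,-0.0123,-0.0025,0,0,0,0],[0,0,0,0,0,0,0],[0,0,0,0,0,0,0],[0,0,0,0,0,0,0],[0,0,0,0,0,0,0],[0,0,0,0,0,0,0],[0,0,0,0,0,0,0],[0,0,0,0,0,0,0],[0,0,0,0,0,0,0]]]' >/dev/null; python3 st.py
```

```text
screw frame XYZ mm [  6.29   0.8  248.66] F [ 4.  -0.2 -2.7]
screw frame XYZ mm [  5.52   0.81 248.77] F [ 5.5  0.  -3.3]
```

Flat against the board at ~5 N. Pulling down now, easing the pressure slightly.

```bash
python3 -m creep '[[[0,0.01,0.002,0,0,0,0],[0,0,0,-0.03,0,0,0],[0,0,0,-0.03,0,0,0],[0,0,0,-0.03,0,0,0],[0,0,0,-0.03,0,0,0],[0,0,0,-0.03,0,0,0],[0,0,0,-0.03,0,0,0],[0,0,0,-0.03,0,0,0],[0,0,0,-0.03,0,0,0],[0,0,0,0,0,0,0]]]' >/dev/null; python3 st.py
```

```text
screw frame XYZ mm [  6.04   0.71 239.65] F [ 7.2 -1.   0.6]
```

```bash
python3 -m creep '[[[0,0.005,0.001,-0.02,0,0,0],[0,0,0,-0.02,0,0,0],[0,0,0,-0.02,0,0,0],[0,0,0,-0.02,0,0,0],[0,0,0,-0.02,0,0,0],[0,0,0,0,0,0,0],[0,0,0,0,0,0,0],[0,0,0,0,0,0,0],[0,0,0,0,0,0,0],[0,0,0,0,0,0,0]]]' >/dev/null; python3 st.py
```

```text
screw frame XYZ mm [  6.26   0.4  235.87] F [ 5.6 -3.4  1. ]
```

```bash
python3 -m creep '[[[0,0.003,-0.012,0,0,0,0],[0,0,0,-0.02,0,0,0],[0,0,0,-0.02,0,0,0],[0,0,0,-0.02,0,0,0],[0,0,0,-0.02,0,0,0],[0,0,0,0,0,0,0],[0,0,0,0,0,0,0],[0,0,0,0,0,0,0],[0,0,0,0,0,0,0],[0,0,0,0,0,0,0]]]' >/dev/null; python3 st.py
```

```text
screw frame XYZ mm [ 6.290e+00 -7.000e-02  2.326e+02] F [ 5.4 -3.3  0. ]
```

```bash
python3 -m creep '[[[0,0.003,-0.012,0,0,0,0],[0,0.003,-0.006,-0.02,0,0,0],[0,0,0,-0.02,0,0,0],[0,0,0,-0.01,0,0,0],[0,0,0,0,0,0,0],[0,0,0,0,0,0,0],[0,0,0,0,0,0,0],[0,0,0,0,0,0,0],[0,0,0,0,0,0,0],[0,0,0,0,0,0,0]]]' >/dev/null; python3 st.py
```

```text
screw frame XYZ mm [  6.41  -0.63 230.98] F [ 5.5 -1.8  3.9]
```

```bash
python3 -m creep '[[[0,0.003,-0.006,-0.01,0,0,0],[0,0,0,-0.01,0,0,0],[0,0,0,0,0,0,0],[0,0,0,0,0,0,0],[0,0,0,0,0,0,0],[0,0,0,0,0,0,0],[0,0,0,0,0,0,0],[0,0,0,0,0,0,0],[0,0,0,0,0,0,0],[0,0,0,0,0,0,0]]]' >/dev/null; python3 st.py
python3 -m creep '[[[0,0.003,0,-0.01,0,0,0],[0,0,0,-0.01,0,0,0],[0,0,0,0,0,0,0],[0,0,0,0,0,0,0],[0,0,0,0,0,0,0],[0,0,0,0,0,0,0],[0,0,0,0,0,0,0],[0,0,0,0,0,0,0],[0,0,0,0,0,0,0],[0,0,0,0,0,0,0]]]' >/dev/null; python3 st.py
```

```text
screw frame XYZ mm [  6.45  -0.77 230.11] F [ 5.8 -1.3  6.5]
screw frame XYZ mm [  6.56  -0.77 229.5 ] F [ 4.4 -1.6  5.6]
```

```bash
python3 -m creep '[[[0,0.003,-0.004,-0.01,0,0,0],[0,0,0,-0.01,0,0,0],[0,0,0,0,0,0,0],[0,0,0,0,0,0,0],[0,0,0,0,0,0,0],[0,0,0,0,0,0,0],[0,0,0,0,0,0,0],[0,0,0,0,0,0,0],[0,0,0,0,0,0,0],[0,0,0,0,0,0,0]]]' >/dev/null; python3 st.py
python3 -m creep '[[[0,0.003,0,-0.01,0,0,0],[0,0,0,-0.01,0,0,0],[0,0,0,0,0,0,0],[0,0,0,0,0,0,0],[0,0,0,0,0,0,0],[0,0,0,0,0,0,0],[0,0,0,0,0,0,0],[0,0,0,0,0,0,0],[0,0,0,0,0,0,0],[0,0,0,0,0,0,0]]]' >/dev/null; python3 st.py
```

```text
screw frame XYZ mm [  6.69  -0.92 229.24] F [ 3.4 -0.7  9.9]
screw frame XYZ mm [  6.83  -0.91 228.96] F [ 1.7  0.2 14.7]
```

Hard stop reached (about 18 N load). Relieving some of it, then releasing and rising.

```bash
python3 -m creep '[[[0,0,0,0.01,0,0,0],[0,0,0,0.005,0,0,0],[0,0,0,0,0,0,0],[0,0,0,0,0,0,0],[0,0,0,0,0,0,0],[0.35,0,0,0,0,0,0],[0.35,0,0,0,0,0,0],[0.35,0,0,0,0,0,0],[0.35,0,0,0,0,0,0],[0.35,0,0,0,0,0,0]]]'; python3 st.py
python3 -m creep '[[[0.35,0,0,0,0,0,0],[0.35,0,0,0.2,0,0,0],[0.35,0,0,0.5,0,0,0],[0.35,0,0,0.8,0,0,0],[0.35,0,0,0.8,0,0,0],[0.35,0,0,0.6,0,0,0],[0.35,0,0,0.3,0,0,0],[0.35,0.5,-0.5,0,0,0,0],[0.35,0.5,-0.5,0,0,0,0],[0.35,0,0,0,0,0,0]]]' >/dev/null
python3 -m creep '[[[0.35,0,-0.2,0,0,0,0],[0.35,0,0,0,0,0,0],[0.35,0,0,0,0,0,0],[0.35,0,0,0,0,0,0],[0.35,0,0,0,0,0,0],[0.35,0,0,0,0,0,0],[0.35,0,0,0,0,0,0],[0.35,0,0,0,0,0,0],[0.35,0,0,0,0,0,0],[0.35,0,0,0,0,0,0]]]'
python3 - <<'E'
from h import *
s=r.observe();p,d=r.capture("wrist");cv2.imwrite("pics/w6.png",p);C=cloud("wrist",d,s)
O=np.array([.5821,.1849]);t=np.radians(11.65);ex=np.array([np.cos(t),np.sin(t)]);ey=np.array([-np.sin(t),np.cos(t)])
X=(C[...,:2]-O)@ex;Y=(C[...,:2]-O)@ey;Z=C[...,2]
for lo,hi in((.235,.26),(.22,.235),(.2,.22)):
    m=(Z>lo)&(Z<hi)&(abs(Y)<.07)&(X>-.03)&(X<.05)&(d>0);q=np.stack([X,Y,Z],-1)[m]
    if len(q)>5:print(lo,len(q),np.percentile(q,[2,50,98],axis=0).round(4).tolist(),cv2.minAreaRect(q[:,:2].astype(np.float32)))
print([(o["location"],o["confidence"]) for o in r.place_of("wrist","plaque")][:2],s["time"])
E
```

```text
time: 25.3
tool_pos: [0.5884, 0.1853, 0.227]
tcp_rot: [[-0.205, 0.979, -0.0], [0.979, 0.205, -0.0], [0.0, -0.0, -1.0]]
contact_force: [-0.5, 0.4, -0.3]
grip_width: 0.348
grip_force: 0.0
screw frame XYZ mm [  6.24  -0.91 227.02] F [-0.4  0.5 -0.3]
time: 27.3
tool_pos: [0.6285, 0.1373, 0.3552]
tcp_rot: [[-0.205, 0.979, -0.0], [0.979, 0.205, -0.0], [-0.0, -0.0, -1.0]]
contact_force: [-0.4, 0.1, 0.6]
grip_width: 0.355
grip_force: 0.0
0.235 1563 [[0.0, -0.0289, 0.2374], [0.0078, 0.0003, 0.2485], [0.0147, 0.0279, 0.25]] ((0.00764292199164629, -0.0006572455167770386), (0.058704227209091187, 0.01602691411972046), 89.87593841552734)
0.22 518 [[0.0002, -0.0416, 0.2248], [0.0092, 0.022, 0.2286], [0.016, 0.0401, 0.2331]] ((0.008066805079579353, -0.0007818751037120819), (0.01626584492623806, 0.08212801069021225), 0.130761057138443)
0.2 1075 [[-0.0166, -0.0629, 0.2], [0.0025, 0.0182, 0.2011], [0.0171, 0.0669, 0.2178]] ((0.00015190057456493378, 0.00019574910402297974), (0.0348815880715847, 0.13835860788822174), 0.29955947399139404)
[([0.327, -0.2051, -0.0036], 0.75), ([0.5823, 0.1871, 0.0838], 0.73)] 27.3
```

View pics/w6.png

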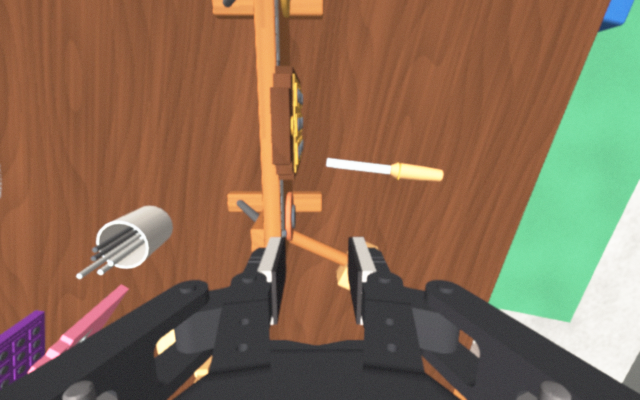

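The plaque hangs flat and square on the board, at (285,122) in the image, yaw error ~0.1°. Its top reads 0.2485–0.25 m where 0.250 is expected, and the gripper is clear.

```bash
python3 -c "
from cell import r
print(r.finish_job())"
```

```text
the job is handed in; nothing more can be done
None
```

The brass-faced plaque is hanging on the stand's screw, pulled down to the hard stop, released and flat on the board with its brass side out; the job is handed in, but no verdict came back.

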